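# Change over the sampler trays

## Robot

A 7-joint arm with a two-finger parallel gripper is mounted at the origin on the work surface. World frame = base frame: x ahead of the robot, y to its left, z up, the work surface at z = 0. Lengths are in m, angles in rad, forces in N, time in s.
With the tool pointing down it reaches from about 0.425 to 0.95 m from the base axis. Payload 16.7 kg.
Tool frame: the origin (TCP) lies on the mounting face of the last link; the fingertips stand 199 mm ahead of it and the grasp point (between the pads) lies 180 mm ahead of it; z points along the fingers, y is the direction in which the jaws open and shut (so a half turn about z gives the same grasp; the last joint's range is limited). The gripper opens to 94 mm and grips with 3 to 60 N. Pads are 16 mm wide; open, the fingers measure 119 mm over their backs; the gripper's body (75 mm by 177 mm) begins 78 mm behind the grasp point.
Start: joints at [0.988, 0.426, 0.074, 1.606, -0.034, 1.111, -0.067], TCP at [0.284, -0.612, 0.405] pointing down, gripper open.
Joint ranges: [-2.85, 2.85], [-0.5, 2.14], [-1.23, 1.37], [0.21, 2.46], [-1.02, 4.16], [0.16, 2.05], [-2.73, 2.73]. Speed limits (rad/s): [1.89, 1.89, 2.39, 2.39, 3.01, 3.01, 3.01].

## Interface

Orientations are given as a rotation vector (axis times angle).
In Python, from bench import arm gives the robot as it stands.
- The arm moves only by the tool jog_arm, never from a script. Its argument "rows" is a list of rows, each a list of 6 numbers: the shift along the tool's x, y, z in m, then the turn, a rotation vector about the tool's x, y, z in rad. In form: [[tx, ty, tz, wx, wy, wz], ...]. A call has 1 to 8 rows; each row is the pose to reach, as a shift and turn from the pose commanded when the call began, along the tool's axes at that moment; what a row does not reach only later rows make up. A row lasts 1/10 s, in which the tool goes at most 50 mm and 8.59 degrees, less where a joint would pass 70% of its speed; a pose out of reach is approached as far as the arm can. A call with a gripper value outside its range is refused whole. "claw" is the finger opening in m, from 0 to 0.094, set as the call begins (left out, the last holds). The fingers move at their own pace and stop on an object; the grip force is fixed at half the most. Time passes only in rows, so rows that repeat a pose let the fingers close. It gives the time, the measured TCP pose, the force and the opening at its end, in the units of the state.
- arm.get_obs(): the state, without advancing time (a new reading comes with each control period).
- arm.read_camera(name): name is "side" or "top" or "wrist"; returns a dict with "img" (480x640x3 uint8, red, green, blue), "range_z" (480x640 float32, m along the optical axis (not along the pixel's ray), 0 where there is no reading), "fx", "fy", "cx", "cy" (pixels), "eye" and "attitude" of the camera in the world. Camera axes: x right, y down, z forward; pixel columns grow to the right and rows downward; lengths in m; the calibration is good to about 2 mm. A picture is of the moment at which its call begins.
- arm.hand_in(): hands the job in, once; it reports no verdict.
The state is a dict: "t": time; "q": joint angles; "qvel": joint speeds; "effort": joint torques, N m; "position": TCP position; "tcp_rot": TCP orientation; "wrist_force": force on the tool from outside, world axes, zero at the start; "ft_torque": the same for the moment, N m; "width": opening from 0.0 (shut) to 1.0 (fully open).
Only numpy, scipy, OpenCV 4.12 (cv2) and the standard library are available. Lean on these libraries where they do the work, as an engineer would, in place of code of your own. Each camera call takes 0.05 s, during which the arm holds its last target.

## Task

Of the two bench samplers, one has had its empty tray left out: first push that empty tray fully home with the fingertips. Then hook a fingertip behind the lip of the other tray, the one holding the rack of vials, and draw it out along its rails all the way to its stop, and leave it standing there. Do not pinch the lips, do not touch or lift the vial rack, and leave the bottle, beaker, jar and tip box where they stand.

Things in the scene. Friction and masses are not known exactly. Their poses are not given: they have to be found in the camera images.
- vial_tray (a joint): how far the tray with the vial rack is drawn out, m: 0 fully home, 0.100 at its stop. Slides with about 2.5 N of friction plus 10 N per m/s and stays where left
- empty_tray (a joint): how far the empty tray is drawn out, m: 0 fully home, 0.100 at its stop. Same rails and friction. A lip counts as pinched when the fingers press its front and back faces at once
- vial_tray_lip (a point): vial tray's upright front lip: plate 110 mm wide, 8 thick, 54 high. Point: middle of its top edge, 70 mm above the bench. x level, into the sampler (the tray draws out along -x), y along the lip, z up. Front face at x = -4 mm, back face at +4. Behind it an open finger well 64 mm deep in x, open at both sides, floor 48 mm below the lip's top, ending at a low cross wall (top 40 mm above the bench)
- empty_tray_lip (a point): empty tray's upright front lip: plate 110 mm wide, 8 thick, 54 high. Point: middle of its top edge, 70 mm above the bench. x level, into the sampler (the tray draws out along -x), y along the lip, z up. Front face at x = -4 mm, back face at +4. Behind it an open finger well 64 mm deep in x, open at both sides, floor 48 mm below the lip's top, ending at a low cross wall (top 40 mm above the bench)
- vial_tray_seat (a point): middle of the vial tray's inner floor, where the rack stands, 22 mm above the bench, 145.5 mm behind the lip (+x); axes as the lip's
- vial_rack: loose grey rack 138 x 80 mm with 12 capped amber vials, 65 mm high in all (tops 87 mm above the bench), standing in the vial tray; its front end is 77 mm behind the lip's middle. Origin: centre of its underside, z up
- vial_sampler: the sampler with the vial tray, fixed to the bench: base 230 x 130 mm, two rails 42 mm high, white head 160 mm high over the rear 60 mm, from it a needle arm (110 to 156 mm high) forward to 70 mm behind the front edge. Origin: bench level, middle of the base's front edge; x points backwards into it; tray slides out along -x. At home the lip's middle is 58 mm in front of the origin
- empty_sampler: an identical sampler with the empty tray, fixed; origin and axes likewise. Which of the two stands left or right varies
- reagent_bottle: loose bottle, 60 mm diameter, 130 mm high, bystander; origin at the centre of its underside
- beaker: loose glass beaker, 70 mm diameter, 85 mm high, bystander; origin at the centre of its underside
- sample_jar: loose jar, 60 mm diameter, 75 mm high, bystander; origin at the centre of its underside
- tip_box: loose open blue box 70 x 70 x 50 mm, bystander; origin at the centre of its underside
Things that resemble listed ones, but are neither listed nor needed, are in the scene too. There is more than one size of the vial_rack; the one meant has the size given above.

How it is judged:
By the outcome, as a careful person would: the job done as asked, in the order asked, and still so for the second after the job is handed in, with the robot touching nothing.
It also fails if it takes over 45 s, if anything falls off the work surface, if the arm or the gripper's body presses on something with over 40 N, if the wrist force passes 120 N, or if a joint passes its speed limit or range.

## Working session

There is one attempt and no reset: what is moved stays moved. The work goes in short steps, Python scripts to look and compute and a tool call to move; the robot and the scene stay as the last step left them, time stands still between calls to the robot, and variables do not carry over. Pictures are saved under pics/ and viewed, and the job is handed in when it is done.

Besides the shell and the picture viewer there is one more tool, called as name([rows], argument=value, ...), one row to a line, values as JSON. jog_arm: Moves the arm, as the interface text tells. Its arguments: {"type":"object","properties":{"rows":{"type":"array"},"claw":{"type":"number"}},"required":["rows"]}

```bash
mkdir -p pics; cat > h.py <<'E'
import numpy as np, cv2
from bench import arm
from scipy.spatial.transform import Rotation as R
def shot(n,tag):
    c=arm.read_camera(n); cv2.imwrite(f'pics/{tag}.png',c['img'][:,:,::-1]); np.savez(f'pics/{tag}.npz',**{k:c[k] for k in c}); return c
def att(c):
    a=np.array(c['attitude'],float)
    if a.shape==(3,3): return a
    return R.from_rotvec(a).as_matrix() if a.size==3 else None
def cloud(c):
    z=c['range_z'].astype(float); v,u=np.mgrid[:480,:640]
    p=np.stack([(u-c['cx'])/c['fx']*z,(v-c['cy'])/c['fy']*z,z],-1)
    return p@att(c).T+np.array(c['eye'])
E
python3 - <<'E'
from h import *
for n in ['top','side','wrist']:
    c=shot(n,n+'0'); print(n,c['eye'],c['attitude'],c['fx'],c['cx'],c['cy'])
print(arm.get_obs())
E
```

```text
top [ 0.40575864 -0.01337994  1.28001515] [-2.13953709  2.15120696 -0.16428464] 544.2108605791523 314.54829941641356 242.47274501292657
side [0.03381605 1.02822312 0.96755158] [-0.65146231  2.57282841 -1.26803415] 530.1384811715312 319.7770732941459 245.9269908124966
wrist [ 0.3433654  -0.5846535   0.38422693] [ 2.47973537 -1.58351982 -0.18323141] 333.7413968892504 326.4441021340504 243.6289040793874
{'t': 0.15, 'q': array([ 0.98752468,  0.42659536,  0.0738857 ,  1.60645731, -0.03408757,
        1.11077286, -0.0671253 ]), 'qvel': array([-0.00062213, -0.00068241, -0.00061918, -0.00224589, -0.00203628,
       -0.00054693,  0.0015417 ]), 'effort': array([ 4.30285043e-03, -9.36274123e+01,  3.66948344e+00, -4.54420424e+01,
       -4.86913521e-02,  1.79831934e-02,  1.55886100e-04]), 'position': array([ 0.2836148 , -0.6123724 ,  0.40413377]), 'tcp_rot': array([-3.06711270e+00, -6.75717431e-01,  4.59520369e-04]), 'wrist_force': array([0.36736087, 0.40537407, 0.61447263]), 'ft_torque': array([-0.0381286 ,  0.02786407, -0.0134191 ]), 'width': 1.0006068693168122}
```

View pics/top0.png

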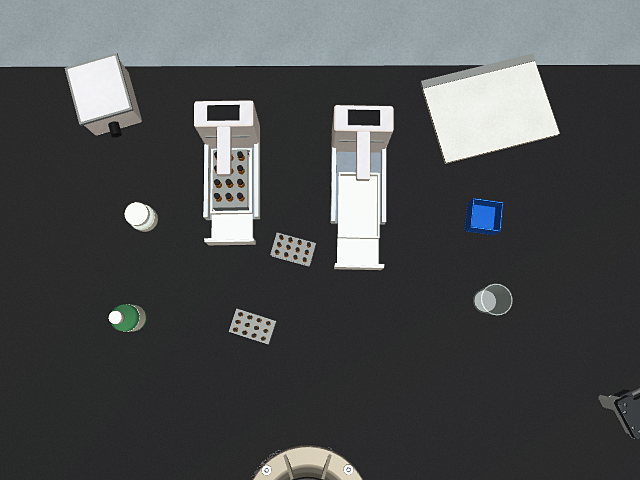

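View pics/side0.png

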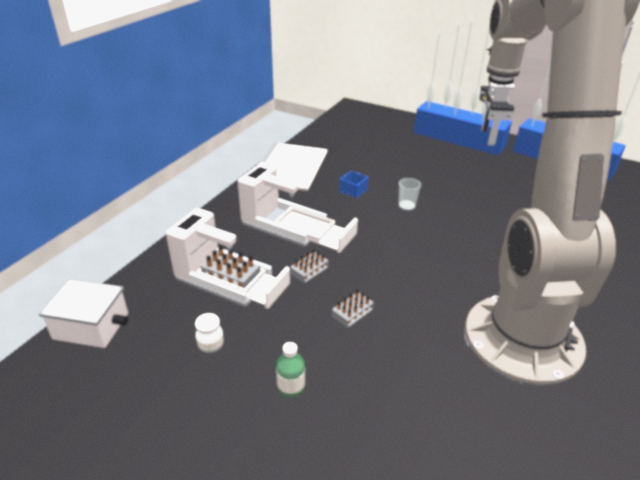

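Top view: vial sampler is on the left (lip near col 230, row 242) and the empty tray is drawn out on the right (lip near col 360, row 267). Two small decoy racks stand in front, at (293,249) and (253,326). Next I'll measure the lips.

```bash
python3 - <<'E'
from h import *
c=dict(np.load('pics/top0.npz')); P=cloud(c)
hsv=cv2.cvtColor(c['img'],cv2.COLOR_RGB2HSV)
Rm=att(c);eye=c['eye']
def ray(u,v,z):
    d=Rm@np.array([(u-c['cx'])/c['fx'],(v-c['cy'])/c['fy'],1]);return eye+d*(z-eye[2])/d[2]
for name,(u0,u1,v0,v1) in dict(vial=(196,265,225,255),empty=(325,392,250,280)).items():
    p=P[v0:v1,u0:u1].reshape(-1,3); m=(p[:,2]>.060)&(p[:,2]<.08); q=p[m]
    r=cv2.minAreaRect(q[:,:2].astype(np.float32)); print(name,m.sum(),'z',np.median(q[:,2]),r)
    print(q[:,:2].min(0),q[:,:2].max(0),np.median(q,0))
    vv,uu=np.nonzero(((P[v0:v1,u0:u1,2]>.06)&(P[v0:v1,u0:u1,2]<.08)));
    print('px',uu.min()+u0,uu.max()+u0,vv.min()+v0,vv.max()+v0)
    f=np.polyfit(q[:,1],q[:,0],1);print('slope',f)
# samplers heads and rails
for name,(u0,u1,v0,v1) in dict(vial=(185,270,90,222),empty=(322,400,95,228)).items():
    p=P[v0:v1,u0:u1].reshape(-1,3)
    for lo,hi in((.03,.05),(.15,.17)):
        q=p[(p[:,2]>lo)&(p[:,2]<hi)]; print(name,lo,cv2.minAreaRect(q[:,:2].astype(np.float32)),np.median(q[:,2]),q.min(0),q.max(0))
for n,(u0,u1,v0,v1) in dict(dec1=(268,320,228,270),dec2=(225,280,300,350)).items():
    p=P[v0:v1,u0:u1].reshape(-1,3);q=p[p[:,2]>.012];print(n,q.min(0),q.max(0))
big=cv2.resize(c['img'][85:285,180:410,::-1],None,fx=3.4,fy=3,interpolation=cv2.INTER_CUBIC);cv2.imwrite('pics/crop0.png',big)
print(ray(205,243,.07),ray(255,242,.07),ray(335,267,.07),ray(383,267,.07))
E
```

```text
vial 209 z 0.06875429891232754 ((0.5954710841178894, 0.17547543346881866), (0.008626620285212994, 0.10997984558343887), 0.49936139583587646)
[0.59099342 0.12047474] [0.59985452 0.23050087] [0.59520687 0.17746709 0.0687543 ]
px 204 253 238 242
slope [-0.0026443   0.59603003]
empty 196 z 0.06945621225202026 ((0.5361346006393433, -0.11741272360086441), (0.10796494036912918, 0.008518481627106667), 88.40505981445312)
[ 0.53148496 -0.17149282] [ 0.54121403 -0.0635078 ] [ 0.53618447 -0.11731536  0.06945621]
px 335 383 263 267
slope [0.02864871 0.53929931]
vial 0.03 ((0.7639803290367126, 0.17743732035160065), (0.2216346263885498, 0.12988373637199402), 0.22945146262645721) 0.04111409208881034 [0.6529409  0.112234   0.03000618] [0.87505295 0.24261687 0.04993254]
vial 0.15 ((0.8057334423065186, 0.17775607109069824), (0.12900985777378082, 0.1643703728914261), 89.98954772949219) 0.1588642279343403 [0.72354676 0.1132434  0.15001611] [0.88793004 0.24224859 0.16817007]
empty 0.03 ((0.723798394203186, -0.12152194231748581), (0.12749309837818146, 0.19440478086471558), 88.26720428466797) 0.04123162996608676 [ 0.62733721 -0.18817269  0.0300152 ] [ 0.82288124 -0.05651049  0.04993389]
empty 0.15 ((0.7938843369483948, -0.12438908219337463), (0.12854903936386108, 0.16546213626861572), 88.90335845947266) 0.15890185810536273 [ 0.71131136 -0.19013759  0.15006426] [ 0.87734359 -0.06092279  0.16724669]
dec1 [ 0.40575864 -0.01932125  0.01807002] [0.61766658 0.08590929 1.28001515]
dec2 [ 0.36210781 -0.01337994  0.01437564] [0.44162861 0.17771113 1.28001515]
[0.58794927 0.22801656 0.07      ] [0.58963725 0.11574175 0.07      ] [ 0.53222734 -0.06348309  0.07      ] [ 0.53165374 -0.17073609  0.07      ]
```

View pics/crop0.png

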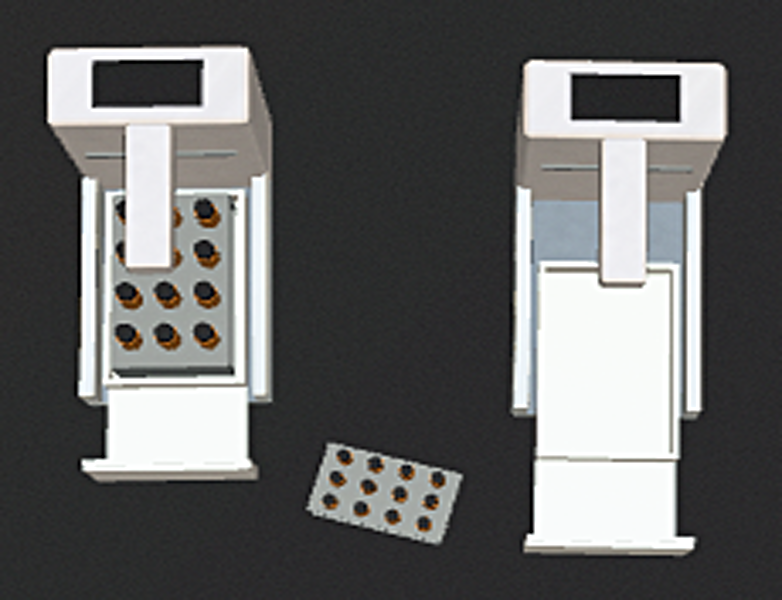

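Empty lip is at about (0.536, -0.117) with yaw −1.6°, drawn out about 34 mm. Vial lip is at about (0.596, 0.1765) with yaw about 0, at home. I'll work out the moves.

```bash
cat >> h.py <<'E'
def delta(pos,yawdeg,o=None):
    o=o or arm.get_obs(); A=R.from_rotvec(o['tcp_rot'])
    T=R.from_euler('z',yawdeg,degrees=True)*R.from_euler('x',180,degrees=True)
    return np.round(A.inv().apply(np.array(pos)-o['position']),4),np.round((A.inv()*T).as_rotvec(),4)
E
python3 - <<'E'
from h import *
print(delta([.46,-.115,.38],-1.6))
E
```

```text
(array([ 0.3691, -0.3772,  0.0245]), array([-9.000e-04,  3.000e-04,  4.616e-01]))
```

jog_arm([
  [0.02,-0.02,0.002,0,0,0.03],
  [0.05,-0.05,0.004,0,0,0.07],
  [0.08,-0.08,0.006,0,0,0.12],
  [0.11,-0.112,0.008,0,0,0.17],
  [0.14,-0.143,0.01,0,0,0.22],
  [0.17,-0.174,0.012,0,0,0.27],
  [0.2,-0.205,0.014,0,0,0.32],
  [0.22,-0.225,0.015,0,0,0.36],
], claw=0)

```text
t: 0.95
position: [0.3894, -0.313, 0.3895]
tcp_rot: [-3.139, -0.116, 0.0]
wrist_force: [0.5, -0.4, 0.5]
width: 0.357
```

```bash
python3 - <<'E'
from h import *
print(delta([.46,-.115,.38],-1.6)); o=arm.get_obs();print(o['position'],o['width'],o['wrist_force'])
E
```

```text
(array([ 0.085 , -0.1923,  0.0096]), array([-6.000e-04,  1.000e-04,  1.018e-01]))
[ 0.38940212 -0.31300691  0.38951894] 0.356812365109873 [ 0.51698128 -0.44171115  0.51567924]
```

jog_arm([
  [0.02,-0.04,0.002,0,0,0.03],
  [0.04,-0.085,0.005,0,0,0.06],
  [0.06,-0.13,0.008,0,0,0.09],
  [0.075,-0.165,0.01,0,0,0.1],
  [0.085,-0.19,0.01,0,0,0.1],
  [0.085,-0.192,0.01,0,0,0.102],
  [0.085,-0.192,0.01,0,0,0.102],
])

```text
t: 1.65
position: [0.4593, -0.1178, 0.3796]
tcp_rot: [-3.141, 0.042, 0.0]
wrist_force: [-0.7, -0.4, 0.5]
width: 0.006
```

```bash
python3 - <<'E'
from h import *
o=arm.get_obs();print(o['position'],o['tcp_rot'],o['width'],o['wrist_force'])
c=shot('wrist','w1');shot('top','top1')
print(delta([.47,-.115,.238],-1.6))
P=cloud(c); 
m=(P[...,2]>.064)&(P[...,2]<.076)&(c['range_z']>0); q=P[m]; print(m.sum(),q.min(0),q.max(0),cv2.minAreaRect(q[:,:2].astype(np.float32)))
E
```

```text
[ 0.4593241  -0.11779935  0.37959649] [-3.14130681e+00  4.23579970e-02  4.61009045e-04] 0.005772512707941412 [-0.6969669  -0.42743334  0.49273298]
(array([ 0.0108, -0.0044,  0.1417]), array([ 0.0002,  0.0002, -0.0015]))
2292 [ 0.43002624 -0.40366055  0.06404466] [0.60242416 0.1433795  0.07598746] ((0.536798357963562, -0.1375504434108734), (0.5711399912834167, 0.051561422646045685), 73.29627990722656)
```

View pics/w1.png

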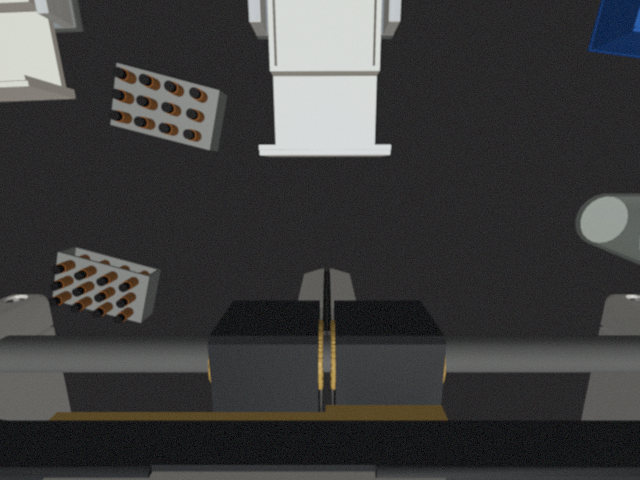

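View pics/top1.png

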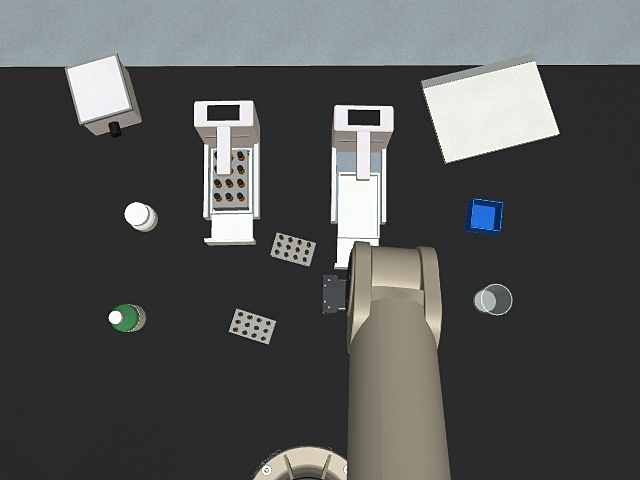

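Wrist view: the empty lip (centre about (325,150)) is lined up with the closed fingers (col 326). Now I'll descend in front of it.

jog_arm([
  [0.005,-0.002,0.04,0,0,0],
  [0.01,-0.003,0.08,0,0,0],
  [0.01,-0.003,0.12,0,0,0],
  [0.01,-0.003,0.14,0,0,0],
  [0.01,-0.003,0.14,0,0,0],
])

```text
t: 2.25
position: [0.4683, -0.1164, 0.2373]
tcp_rot: [-3.141, 0.047, 0.007]
wrist_force: [-0.3, -0.3, 0.3]
width: 0.002
```

jog_arm([
  [0.01,0,0,0,0,0],
  [0.02,0,0,0,0,0],
  [0.03,0,0,0,0,0],
  [0.04,0,0,0,0,0],
  [0.048,0,0,0,0,0],
  [0.054,0,0,0,0,0],
  [0.06,0,0,0,0,0],
  [0.066,0,0,0,0,0],
])

```text
t: 3.05
position: [0.5355, -0.1172, 0.2396]
tcp_rot: [-3.141, 0.044, 0.002]
wrist_force: [-3.0, 0.7, 3.0]
width: 0.005
```

jog_arm([
  [0.004,0,0,0,0,0],
  [0.008,0,0,0,0,0],
  [0.012,0,0,0,0,0],
  [0.015,0,0,0,0,0],
  [0.018,0,0,0,0,0],
  [0.018,0,0,0,0,0],
])

```text
t: 3.65
position: [0.5538, -0.1178, 0.2397]
tcp_rot: [-3.141, 0.044, -0.001]
wrist_force: [-0.4, 0.1, 0.6]
width: 0.005
```

```bash
python3 - <<'E'
from h import *
c=shot('wrist','w2');o=arm.get_obs();print(o['position'],o['wrist_force'])
P=cloud(c)
m=(P[...,2]>.064)&(P[...,2]<.076)&(c['range_z']>0)&(abs(P[...,1]+.117)<.07)&(P[...,0]>.52)&(P[...,0]<.6); q=P[m]; print(m.sum(),q.min(0),q.max(0),cv2.minAreaRect(q[:,:2].astype(np.float32)))
E
```

```text
[ 0.5537508  -0.11781417  0.23975219] [ 0.30287885 -0.08642836 -0.16234472]
4574 [ 0.56152818 -0.17406117  0.06400112] [ 0.57340395 -0.06367031  0.07599282] ((0.5668805837631226, -0.11878807842731476), (0.11047736555337906, 0.010746145620942116), 88.68246459960938)
```

View pics/w2.png

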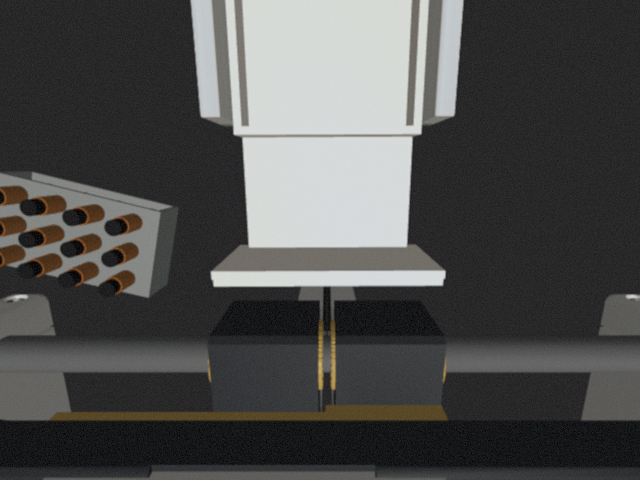

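The lip is now at x≈0.567, a few mm from home. I'll keep creeping until the stop is felt.

jog_arm([
  [0.001,0,0,0,0,0],
  [0.002,0,0,0,0,0],
  [0.003,0,0,0,0,0],
  [0.004,0,0,0,0,0],
])

```text
t: 4.1
position: [0.5574, -0.1179, 0.2398]
tcp_rot: [3.141, -0.044, -0.0]
wrist_force: [-2.5, 0.4, 1.5]
width: 0.007
```

jog_arm([
  [0.001,0,0,0,0,0],
  [0.001,0,0,0,0,0],
  [0.002,0,0,0,0,0],
  [0.002,0,0,0,0,0],
])

```text
t: 4.5
position: [0.5595, -0.118, 0.2397]
tcp_rot: [-3.141, 0.045, -0.0]
wrist_force: [-1.7, -0.9, 0.8]
width: 0.005
```

jog_arm([
  [0.001,0,0,0,0,0],
  [0.002,0,0,0,0,0],
  [0.002,0,0,0,0,0],
])

```text
t: 4.8
position: [0.5616, -0.118, 0.2397]
tcp_rot: [-3.141, 0.044, -0.0]
wrist_force: [-1.2, -0.8, 0.6]
width: 0.002
```

jog_arm([
  [0.001,0,0,0,0,0],
  [0.002,0,0,0,0,0],
  [0.002,0,0,0,0,0],
])

```text
t: 5.1
position: [0.5635, -0.118, 0.2397]
tcp_rot: [-3.141, 0.044, -0.0]
wrist_force: [-1.2, -1.6, 0.5]
width: 0.007
```

```bash
python3 - <<'E'
from h import *
c=shot('wrist','w3');o=arm.get_obs();print(o['position'],o['wrist_force'])
P=cloud(c)
m=(P[...,2]>.064)&(P[...,2]<.076)&(c['range_z']>0)&(abs(P[...,1]+.117)<.07)&(P[...,0]>.52)&(P[...,0]<.6); q=P[m]; print(m.sum(),q.min(0),q.max(0),cv2.minAreaRect(q[:,:2].astype(np.float32)))
E
```

```text
[ 0.56354284 -0.11808755  0.23971935] [-0.89711012 -0.62048912  0.30515003]
4595 [ 0.57125512 -0.17420313  0.0640027 ] [ 0.58291489 -0.0639444   0.07596323] ((0.5766639709472656, -0.11904124915599823), (0.11017627269029617, 0.010791249573230743), 88.70429229736328)
```

jog_arm([
  [0.001,0,0,0,0,0],
  [0.002,0,0,0,0,0],
  [0.003,0,0,0,0,0],
  [0.003,0,0,0,0,0],
])

```text
t: 5.55
position: [0.5666, -0.1181, 0.2397]
tcp_rot: [-3.141, 0.044, -0.0]
wrist_force: [-1.4, -1.3, -0.9]
width: 0.006
```

jog_arm([
  [0.001,0,0,0,0,0],
  [0.002,0,0,0,0,0],
  [0.003,0,0,0,0,0],
  [0.003,0,0,0,0,0],
])

```text
t: 5.95
position: [0.5696, -0.1182, 0.2397]
tcp_rot: [-3.141, 0.044, -0.0]
wrist_force: [-1.8, -1.0, -1.2]
width: 0.002
```

jog_arm([
  [0.001,0,0,0,0,0],
  [0.002,0,0,0,0,0],
  [0.002,0,0,0,0,0],
])

```text
t: 6.25
position: [0.5716, -0.1182, 0.2397]
tcp_rot: [-3.141, 0.044, -0.0]
wrist_force: [-1.4, -0.6, -0.2]
width: 0.003
```

jog_arm([
  [0.001,0,0,0,0,0],
  [0.002,0,0,0,0,0],
  [0.002,0,0,0,0,0],
])

```text
t: 6.55
position: [0.5727, -0.1183, 0.2397]
tcp_rot: [-3.141, 0.045, 0.004]
wrist_force: [-10.7, 0.6, 7.7]
width: 0.003
```

jog_arm([
  [0.001,0,0,0,0,0],
  [0.002,0,0,0,0,0],
  [0.002,0,0,0,0,0],
])

```text
t: 6.85
position: [0.5735, -0.1183, 0.2395]
tcp_rot: [-3.141, 0.045, 0.009]
wrist_force: [-21.8, 0.4, 19.0]
width: 0.001
```

```bash
python3 - <<'E'
from h import *
c=shot('wrist','w4');o=arm.get_obs();print(o['position'],o['wrist_force'])
P=cloud(c)
m=(P[...,2]>.064)&(P[...,2]<.076)&(c['range_z']>0)&(abs(P[...,1]+.117)<.07)&(P[...,0]>.52)&(P[...,0]<.6); q=P[m]; print(m.sum(),q.min(0),q.max(0),cv2.minAreaRect(q[:,:2].astype(np.float32)))
for s in ((-.05,-.065),(-.175,-.19)):
    m=(P[...,2]>.035)&(P[...,2]<.048)&(P[...,1]<s[0])&(P[...,1]>s[1])&(P[...,0]>.6)&(P[...,0]<.7);q=P[m];print(m.sum(),np.percentile(q[:,0],[0,1,3]) if len(q) else 0)
E
```

```text
[ 0.57346599 -0.11831134  0.23951726] [-21.29393283   1.42943081  18.47942222]
4601 [ 0.58013238 -0.17462181  0.06400519] [ 0.5915478  -0.06395107  0.07599499] ((0.5853422284126282, -0.11924214661121368), (0.11071383208036423, 0.010369441471993923), 88.64295959472656)
1754 [0.64549697 0.64602636 0.64705408]
2859 [0.64265819 0.64322177 0.64466936]
```

View pics/w4.png

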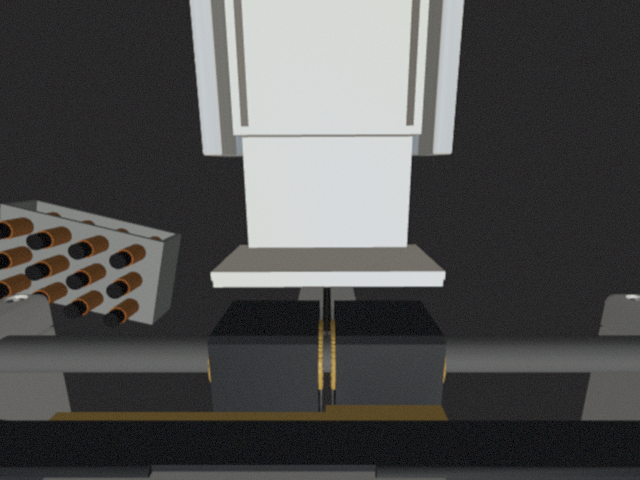

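The stop was felt (force up to −21 N) and the lip sits about 59 mm in front of the rails, so the tray is home. Backing off and lifting.

jog_arm([
  [-0.008,0,0,0,0,0],
  [-0.025,0,0,0,0,0],
  [-0.04,0,0,0,0,0],
  [-0.04,0,-0.03,0,0,0],
  [-0.04,0,-0.07,0,0,0],
  [-0.04,0,-0.11,0,0,0],
  [-0.04,0,-0.14,0,0,0],
  [-0.04,0,-0.14,0,0,0],
])

```text
t: 7.7
position: [0.5365, -0.1172, 0.3841]
tcp_rot: [3.14, -0.044, 0.012]
wrist_force: [-0.1, -0.0, 0.0]
width: 0.005
```

```bash
python3 - <<'E'
from h import *
print(delta([.55,.177,.38],0.2)); shot('top','top2')
E
```

```text
(array([ 0.0051, -0.2945,  0.004 ]), array([ 0.0009, -0.0075, -0.0318]))
```

View pics/top2.png

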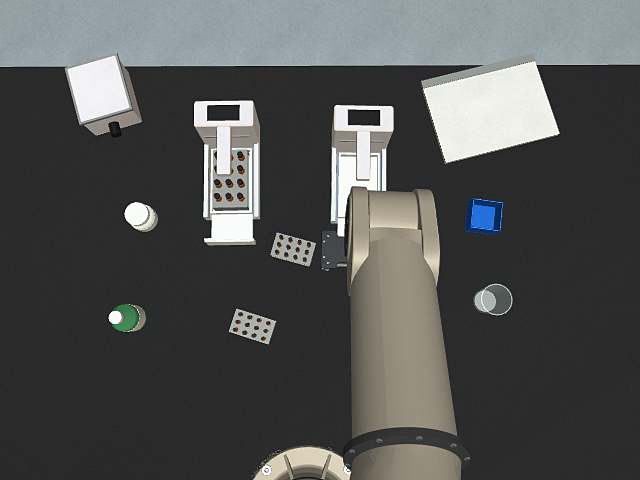

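The top view shows the empty tray in, and everything else where it was. Now to a spot in front of and above the vial tray.

jog_arm([
  [0.0,-0.03,0,0,0,0],
  [0.0,-0.07,0,0,0,-0.01],
  [0,-0.115,0,0,0,-0.02],
  [0,-0.16,0,0,0,-0.03],
  [0,-0.205,0,0,0,-0.03],
  [0.005,-0.25,0,0,0,-0.03],
  [0.005,-0.28,0,0,0,-0.03],
  [0.005,-0.294,0,0,0,-0.03],
])

```text
t: 8.55
position: [0.5482, 0.1797, 0.3785]
tcp_rot: [-3.141, -0.008, 0.002]
wrist_force: [-0.5, 0.5, -0.6]
width: 0.007
```

```bash
python3 - <<'E'
from h import *
c=shot('wrist','w5');o=arm.get_obs();print(o['position'],o['tcp_rot'],o['wrist_force'])
P=cloud(c)
m=(P[...,2]>.064)&(P[...,2]<.076)&(c['range_z']>0)&(abs(P[...,1]-.177)<.07)&(P[...,0]>.56)&(P[...,0]<.63); q=P[m]; print(m.sum(),q.min(0),q.max(0),cv2.minAreaRect(q[:,:2].astype(np.float32)))
m=(P[...,2]>.035)&(P[...,2]<.048)&(P[...,1]>.14)&(P[...,1]<.21)&(P[...,0]>.62)&(P[...,0]<.7);q=P[m];print('crosswall',m.sum(),q.min(0) if len(q) else 0)
m=(P[...,2]>.05)&(P[...,1]>.13)&(P[...,1]<.22)&(P[...,0]>.62)&(P[...,0]<.8);q=P[m];print('rack',m.sum(),q.min(0) if len(q) else 0)
print(delta([.63,.177,.38],0.2))
E
```

```text
[0.54813986 0.1804199  0.37859452] [-3.14033156e+00 -9.29222405e-03  1.98412161e-03] [-0.14967147  2.00626596 -0.33204272]
1227 [0.59366053 0.11983503 0.06588605] [0.60209684 0.22957208 0.07236512] ((0.5978779196739197, 0.17470915615558624), (0.00786520354449749, 0.10977722704410553), 0.36872953176498413)
crosswall 704 [0.66549739 0.14001908 0.0350633 ]
rack 9113 [0.67433356 0.13546143 0.05003479]
(array([ 0.0818,  0.0039, -0.0015]), array([-0.0012,  0.0013,  0.0024]))
```

View pics/w5.png

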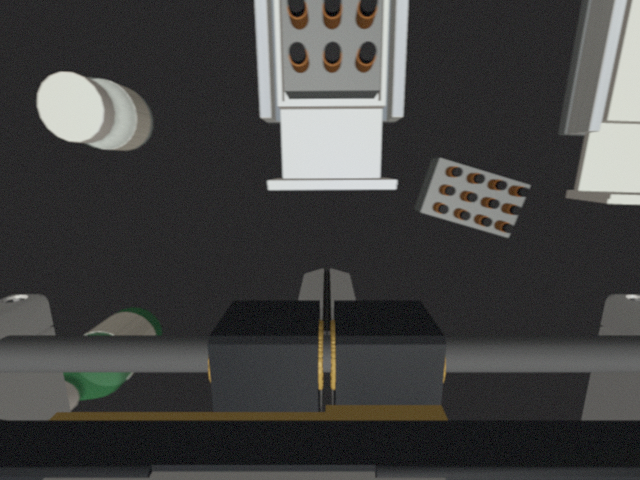

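The well runs from x≈0.601 (back of the lip) to 0.666 (cross wall). I'll go over x≈0.629 and descend.

jog_arm([
  [0.03,0.002,0,0,0,0],
  [0.06,0.004,0,0,0,0],
  [0.081,0.004,0,0,0,0],
  [0.081,0.004,0,0,0,0],
  [0.081,0.004,0,0,0,0],
])

```text
t: 9.1
position: [0.6297, 0.1715, 0.3786]
tcp_rot: [3.141, 0.001, -0.002]
wrist_force: [-0.1, 0.1, 0.1]
width: 0.005
```

```bash
python3 - <<'E'
from h import *
print(delta([.629,.176,.237],0.2)); shot('wrist','w6'); shot('side','s6')
E
```

```text
(array([-0.0005, -0.0046,  0.1416]), array([ 0.0005,  0.0015, -0.0029]))
```

View pics/w6.png

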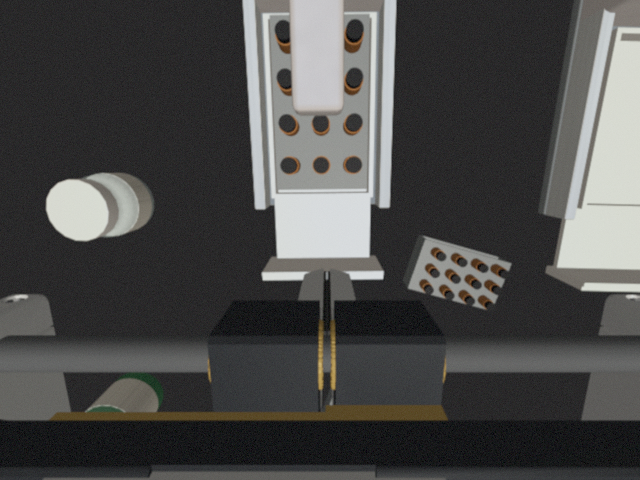

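View pics/s6.png

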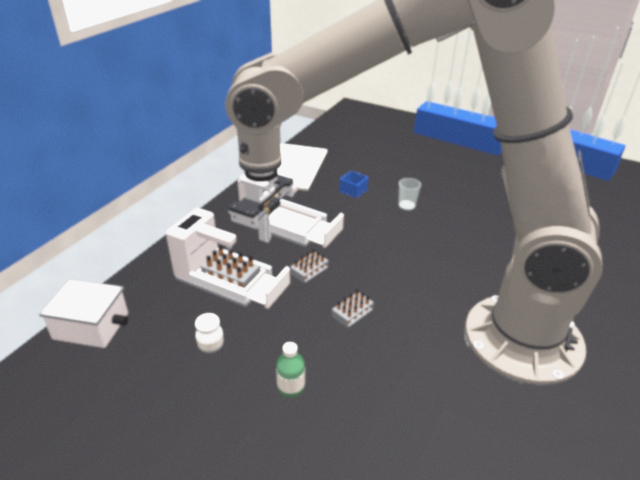

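The wrist view puts the fingers over the well, near the lip in perspective, and the gripper body lies across y, clear of the needle arm. Descending carefully.

jog_arm([
  [0,-0.004,0.03,0,0,0],
  [0,-0.004,0.06,0,0,0],
  [0,-0.004,0.08,0,0,0],
  [0,-0.004,0.09,0,0,0],
  [0,-0.004,0.09,0,0,0],
])

```text
t: 9.7
position: [0.6291, 0.1765, 0.2889]
tcp_rot: [3.141, 0.003, -0.003]
wrist_force: [-0.5, -0.6, 0.5]
width: 0.005
```

```bash
python3 - <<'E'
from h import *
print(delta([.629,.176,.237],0.2)); shot('wrist','w7')
E
```

```text
(array([-0.    ,  0.0004,  0.0519]), array([ 0.0005,  0.0016, -0.0015]))
```

View pics/w7.png

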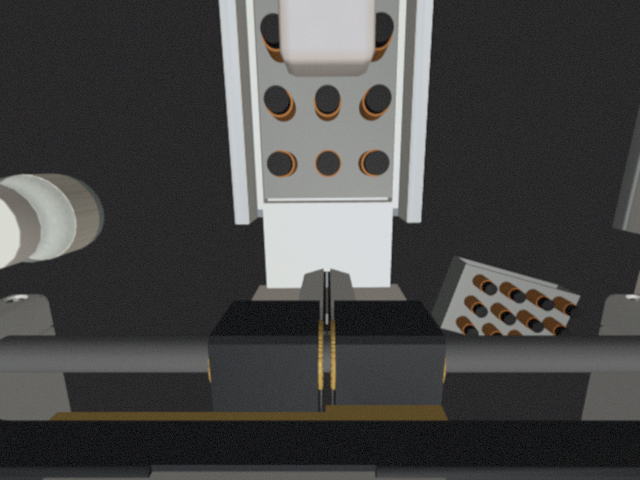

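Fingertips (about (326,270)) lie over the well, between the cross wall (row 203) and the lip (row 290). Going in.

jog_arm([
  [0,0,0.015,0,0,0],
  [0,0,0.03,0,0,0],
  [0,0,0.043,0,0,0],
  [0,0,0.05,0,0,0],
  [0,0,0.05,0,0,0],
])

```text
t: 10.25
position: [0.6294, 0.1765, 0.2382]
tcp_rot: [3.141, 0.003, -0.003]
wrist_force: [1.0, -0.9, -0.0]
width: 0.006
```

jog_arm([
  [-0.004,0,0,0,0,0],
  [-0.009,0,0,0,0,0],
  [-0.014,0,0,0,0,0],
  [-0.019,0,0,0,0,0],
  [-0.024,0,0,0,0,0],
  [-0.029,0,0,0,0,0],
  [-0.034,0,0,0,0,0],
  [-0.039,0,0,0,0,0],
])

```text
t: 11.05
position: [0.5905, 0.1766, 0.24]
tcp_rot: [-3.141, -0.003, -0.001]
wrist_force: [2.7, -0.1, 2.5]
width: 0.007
```

jog_arm([
  [-0.005,0,0,0,0,0],
  [-0.01,0,0,0,0,0],
  [-0.015,0,0,0,0,0],
  [-0.02,0,0,0,0,0],
  [-0.025,0,0,0,0,0],
  [-0.03,0,0,0,0,0],
  [-0.035,0,0,0,0,0],
  [-0.04,0,0,0,0,0],
])

```text
t: 11.85
position: [0.5503, 0.1764, 0.2397]
tcp_rot: [3.141, 0.003, -0.0]
wrist_force: [3.8, -1.5, 1.5]
width: 0.004
```

```bash
cat > m.py <<'E'
from h import *
import sys
c=shot('wrist',sys.argv[1]);o=arm.get_obs();print(o['position'],o['wrist_force'])
P=cloud(c)
m=(P[...,2]>.064)&(P[...,2]<.076)&(c['range_z']>0)&(abs(P[...,1]-.177)<.07)&(P[...,0]>.46)&(P[...,0]<.605)&(P[...,0]<o['position'][0]+.01); q=P[m]; print('lip',m.sum(),np.percentile(q[:,0],[1,50,99]),q[:,1].min(),q[:,1].max())
m=(P[...,2]>.035)&(P[...,2]<.048)&(P[...,1]>.14)&(P[...,1]<.21)&(P[...,0]>.55)&(P[...,0]<.7);q=P[m];print('crosswall',m.sum(),np.percentile(q[:,0],[1,5]) if len(q) else 0)
E
python3 m.py w8
```

```text
[0.54956877 0.17651278 0.23955968] [ 0.93967224 -0.25324516  0.55898554]
lip 169 [0.534679   0.54204623 0.55956115] 0.11888143546139426 0.18853609983856207
crosswall 1159 [0.55858606 0.56001322]
```

View pics/w8.png

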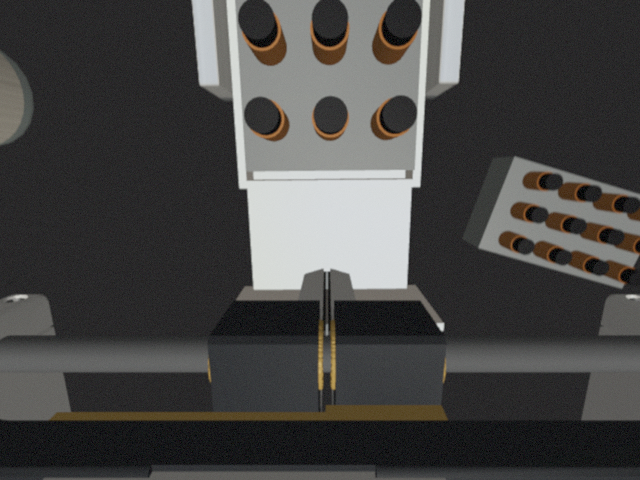

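The tray follows, out by about 58 mm, and the rack is riding along undisturbed.

jog_arm([
  [-0.005,0,0,0,0,0],
  [-0.01,0,0,0,0,0],
  [-0.015,0,0,0,0,0],
  [-0.02,0,0,0,0,0],
  [-0.024,0,0,0,0,0],
  [-0.028,0,0,0,0,0],
  [-0.031,0,0,0,0,0],
  [-0.034,0,0,0,0,0],
])

```text
t: 12.7
position: [0.5165, 0.1764, 0.2397]
tcp_rot: [-3.142, -0.003, 0.0]
wrist_force: [2.3, -1.0, -1.2]
width: 0.007
```

jog_arm([
  [-0.001,0,0,0,0,0],
  [-0.003,0,0,0,0,0],
  [-0.004,0,0,0,0,0],
  [-0.004,0,0,0,0,0],
])

```text
t: 13.1
position: [0.5126, 0.1765, 0.2397]
tcp_rot: [-3.141, -0.003, 0.0]
wrist_force: [0.8, -0.3, -0.2]
width: 0.005
```

jog_arm([
  [-0.001,0,0,0,0,0],
  [-0.002,0,0,0,0,0],
  [-0.003,0,0,0,0,0],
  [-0.003,0,0,0,0,0],
])

```text
t: 13.5
position: [0.5106, 0.1764, 0.2399]
tcp_rot: [-3.141, -0.002, -0.004]
wrist_force: [10.9, -0.8, -8.8]
width: 0.006
```

jog_arm([
  [-0.001,0,0,0,0,0],
  [-0.002,0,0,0,0,0],
  [-0.002,0,0,0,0,0],
])

```text
t: 13.8
position: [0.51, 0.1762, 0.2401]
tcp_rot: [-3.14, -0.001, -0.009]
wrist_force: [22.6, -0.3, -19.3]
width: 0.007
```

```bash
python3 m.py w9
```

```text
[0.5099667  0.1762443  0.24002988] [ 23.02305759  -0.6144429  -18.48852616]
lip 188 [0.4952371  0.50260574 0.5196836 ] 0.11862052833159853 0.17819534803624548
crosswall 1045 [0.56571286 0.5659026 ]
```

The stop was felt (23 N), and the cross wall has moved from 0.6655 to 0.5657, about 100 mm. Unhooking into the well and lifting.

jog_arm([
  [0.004,0,0,0,0,0],
  [0.01,0,0,0,0,0],
  [0.018,0,0,0,0,0],
  [0.02,0,0,0,0,0],
  [0.02,0,-0.02,0,0,0],
  [0.02,0,-0.06,0,0,0],
  [0.02,0,-0.1,0,0,0],
  [0.02,0,-0.14,0,0,0],
])

```text
t: 14.65
position: [0.5274, 0.1765, 0.3812]
tcp_rot: [-3.142, -0.003, 0.001]
wrist_force: [0.3, -0.9, 0.3]
width: 0.006
```

jog_arm([
  [0,0.04,-0.02,0,0,0],
  [0,0.085,-0.03,0,0,0],
  [0,0.13,-0.03,0,0,0],
  [0,0.175,-0.03,0,0,0],
  [0,0.22,-0.03,0,0,0],
  [0,0.26,-0.03,0,0,0],
  [0,0.28,-0.03,0,0,0],
  [0,0.28,-0.03,0,0,0],
])

```text
t: 15.45
position: [0.5278, -0.1067, 0.4096]
tcp_rot: [3.141, -0.004, -0.001]
wrist_force: [-0.0, -0.3, -0.8]
width: 0.005
```

```bash
python3 - <<'E'
from h import *
c=shot('top','top9');shot('side','s9');o=arm.get_obs();print(o['position'],o['wrist_force'],o['t'])
P=cloud(c)
q=P[250:310,196:265].reshape(-1,3);q=q[(q[:,2]>.06)&(q[:,2]<.08)];print(len(q),cv2.minAreaRect(q[:,:2].astype(np.float32)))
E
```

```text
[ 0.52817899 -0.1033463   0.40958995] [-0.24235324  0.43013885 -0.4263335 ] 15.55
204 ((0.5325246453285217, 0.17439739406108856), (0.08180780708789825, 0.10977604240179062), 0.4454125463962555)
```

View pics/top9.png

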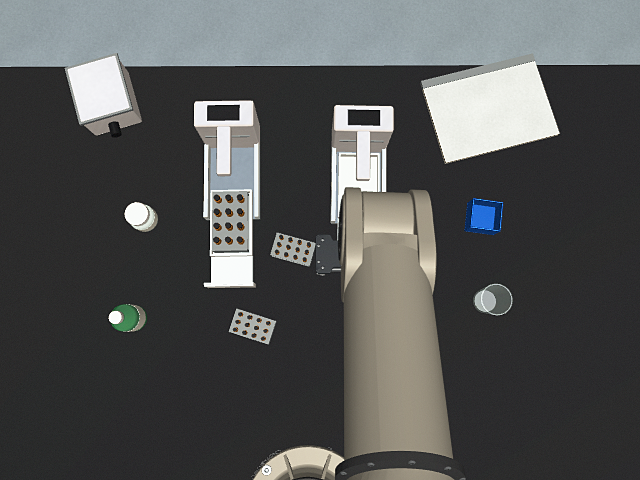

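View pics/s9.png

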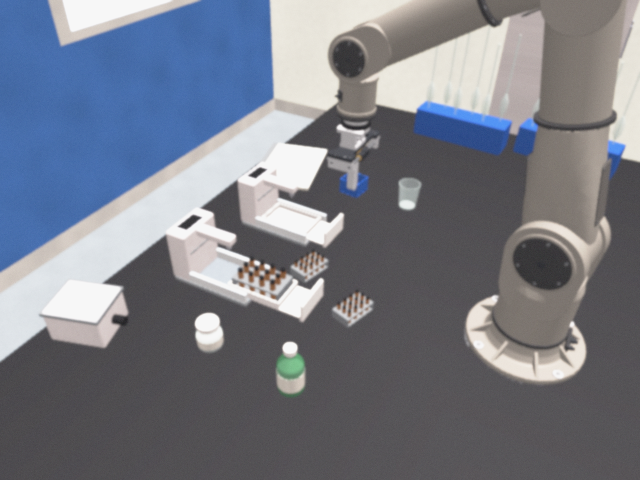

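Both views show the vial tray out with its rack upright, the empty tray in, and the bystanders unmoved. One last number check for both lips.

```bash
python3 - <<'E'
from h import *
c=shot('top','top10');P=cloud(c)
q=P[278:300,196:265].reshape(-1,3);q=q[(q[:,2]>.06)&(q[:,2]<.08)];print('vial',cv2.minAreaRect(q[:,:2].astype(np.float32)))
c=shot('wrist','w10');P=cloud(c)
m=(P[...,2]>.064)&(P[...,2]<.076)&(abs(P[...,1]+.119)<.06)&(P[...,0]>.53)&(P[...,0]<.62); print('empty',cv2.minAreaRect(P[m][:,:2].astype(np.float32)))
m=(P[...,2]>.036)&(P[...,2]<.048)&(P[...,1]<-.05)&(P[...,1]>-.065)&(P[...,0]>.6)&(P[...,0]<.7);print('rail',np.percentile(P[m][:,0],[1,3]))
o=arm.get_obs();print(o['qvel'].max(),o['wrist_force'])
E
```

```text
vial ((0.4959920048713684, 0.17388078570365906), (0.00823991745710373, 0.1090959683060646), 1.2622565031051636)
empty ((0.586077094078064, -0.11940725147724152), (0.10994801670312881, 0.0080089271068573), 88.6474380493164)
rail [0.64557911 0.64646185]
0.0014604453804487343 [ 0.13345861  0.6595278  -0.44824274]
```

```bash
python3 -c "
from bench import arm
print(arm.hand_in())"
```

```text
the job is handed in; nothing more can be done
None
```

I pushed the empty tray home first, with the closed fingertips on the front of its lip, until its stop gave about 21 N. Then I hooked the fingertips behind the vial tray's lip, drew it out to its stop (about 23 N), unhooked into the well and lifted clear. The job took about 15.6 s of the 45 s and is handed in.

**Empty tray:** at the last look its lip stood at x = 0.586, against 0.585 while pressed on the stop. That is about 59 mm in front of the rails, and 58 mm is home.

**Vial tray:** the lip moved from x = 0.5955 to 0.496, about 99.5 mm in the top camera. The cross wall behind it moved about 99.8 mm in the wrist camera. Both agree with the 100 mm stop within the calibration.

**Rest of the scene:** the rack is standing in its tray, and the bottle, beaker, jar and tip box look unmoved in the top and side views; I judged this by eye and did not measure them. At hand-in the wrist force was near zero and the arm was clear of everything.

One check failed: my first lip measurement after lifting gave a wrong rectangle because the image region also took in the rack. I repeated it on a tighter region, which gave the figure above.

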